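Put the spacing material away by size

ROBOT

A 6-joint arm with a two-finger parallel gripper is mounted at the origin on the work surface. World frame = base frame: x ahead of the robot, y to its left, z up, the work surface at z = 0. Lengths are in m, angles in rad, forces in N, time in s.
With the tool pointing down it reaches from about 0.325 to 0.85 m from the base axis. Payload 15.5 kg.
Tool frame: the origin (TCP) lies on the centre line of the jaws, within the pads' length; the fingertips stand arm.nose_length ahead of it and the grasp point (between the pads) is the TCP (arm.nose_length is the distance from the TCP to the fingertips, in m); z points along the fingers, y is the line along which they close (so a half turn about z gives the same grasp; the last joint's range is limited). The gripper opens to 91 mm and grips with 3 to 60 N. Pads are 32 mm wide; open, the fingers measure 118 mm over their backs; the gripper's body (76 mm by 178 mm) begins 60 mm behind the grasp point.
Start: joints at [-1.264, 0.494, 1.345, -0, 1.302, -0.096], TCP at [0.244, -0.575, 0.233] pointing down, gripper open.
Joint ranges: [-2.91, 2.91], [-0.82, 2.16], [0.22, 2.67], [-1.22, 4.37], [0.12, 2.79], [-3.08, 3.08]. Speed limits (rad/s): [1.89, 1.89, 2.57, 3.01, 3.01, 3.01].

INTERFACE

Orientations are given as a rotation vector (axis times angle).
In Python, from rig import arm gives the robot as it stands.
- The arm moves only by the tool servo_tool, never from a script. Its argument "motion" is a list of rows, each a list of 2 entries, a list of its own where there are three numbers: the shift along the world's x, y, z in cm, then the turn, a rotation vector about the world's x, y, z in degrees. In form: [[[tx, ty, tz], [rx, ry, rz]], ...]. A call has 1 to 12 rows; each row is the pose to reach, as a shift and turn from the pose commanded when the call began; what a row does not reach only later rows make up. A row lasts 1/10 s, in which the tool goes at most 50 mm and 8.59 degrees, less where a joint would pass 70% of its speed; a pose out of reach is approached as far as the arm can. A call with a gripper value outside its range is refused whole. "grip" is the finger opening in cm, from 0 to 9.12, set as the call begins (left out, the last holds). The fingers move at their own pace and stop on an object; "squeeze" is the grip in N (left out, the last holds). Time passes only in rows, so rows that repeat a pose let the fingers close. It gives the time, the measured TCP pose, the force, the opening and the grip force at its end, in the units of the state.
- arm.observe(): the state, without advancing time (a new reading comes with each control period).
- arm.camera(name): name is "side" or "top" or "wrist"; returns a dict with "frame" (420x560x3 uint8, red, green, blue), "intrinsics" (3x3 intrinsics, pixels), "view" (4x4, takes a point from world to camera coordinates). Camera axes: x right, y down, z forward; pixel columns grow to the right and rows downward; lengths in m; the calibration is good to about 2 mm. A picture is of the moment at which its call begins. There is no depth.
- arm.sign_off(): hands the job in; it is judged then, once.
The state is a dict: "clock": time; "joint_positions": joint angles; "qd": joint speeds; "effort": joint torques, N m; "eef_pos": TCP position; "tool_rot": TCP orientation; "contact_force": force on the tool from outside, world axes, zero at the start; "ft_torque": the same for the moment, N m; "width": finger opening in m; "gripper_force": force on a finger pad.
Only numpy, scipy, OpenCV 4.12 (cv2) and the standard library are available. Lean on these libraries where they do the work, as an engineer would, in place of code of your own. Each camera call takes 0.05 s, during which the arm holds its last target. There are 200 camera calls.

TASK

Clear the composing table: set each of the three pale wooden spacing bars, the same way up as it lies now, flat in the tray made for its length (short bar in the short tray, medium in the medium, long in the long), and slide the thin metal plate down edgewise into the upright guides of the steel rack until it is fully home on the base. Set things down rather than dropping them, and leave the planer block and the ink tin where they are.

Things in the scene. Friction and masses are not known exactly. Their poses are not given: they have to be found in the camera images.
- short_bar (a point): the short one of three plain pale wooden spacing bars: 50 mm long (its x axis), 24 mm wide (y), 42 mm high (z), lying on the table; the point is its centre, 21 mm above its underside. Hold it across its width by the upper half, so that the fingers stay above the low walls of the tray.
- medium_bar (a point): the medium one of three plain pale wooden spacing bars: 85 mm long (its x axis), 24 mm wide (y), 42 mm high (z), lying on the table; the point is its centre, 21 mm above its underside. Hold it across its width by the upper half, so that the fingers stay above the low walls of the tray.
- long_bar (a point): the long one of three plain pale wooden spacing bars: 120 mm long (its x axis), 24 mm wide (y), 42 mm high (z), lying on the table; the point is its centre, 21 mm above its underside. Hold it across its width by the upper half, so that the fingers stay above the low walls of the tray.
- short_tray: the short one of three fixed open wooden trays, for the short bar: inside 70 mm long (its x axis) by 46 mm wide (y), walls 6 mm thick, wall tops 12 mm and inner floor 3 mm above the table; origin at its centre, on the table top.
- medium_tray: the medium one of three fixed open wooden trays, for the medium bar: inside 105 mm long (its x axis) by 46 mm wide (y), walls 6 mm thick, wall tops 12 mm and inner floor 3 mm above the table; origin at its centre, on the table top.
- long_tray: the long one of three fixed open wooden trays, for the long bar: inside 140 mm long (its x axis) by 46 mm wide (y), walls 6 mm thick, wall tops 12 mm and inner floor 3 mm above the table; origin at its centre, on the table top.
- plate (a point): thin bright aluminium spacing plate standing on its long edge: 100 mm long (x), 8 mm thick (y), 55 mm high (z); the point is its centre, 27.5 mm above its lower edge.
- rack: fixed dark steel rack: base 132 (x) x 56 mm, 6 mm thick, origin at its centre on the table top; two upright channels facing each other, 42 to 56 mm either side along x, take the plate's ends from above (plate along x). Channels 11 mm wide (y) up to 36 mm above the table, flaring to about 24 mm at 47 mm. Seated, the plate's lower edge is 6 mm above the table. Between the channels the fingers have room.
- planer: bystander: broad brown wooden planer block with a cork sole, 80 x 70 mm, 40 mm high, loose; origin at the centre of its underside.
- ink_tin: bystander: round low steel ink tin, 76 mm across, 45 mm high, loose, 0.35 kg; origin at the centre of its underside.

How it is judged:
At the end, for the whole second after the job is handed in: Each bar rests upright in the tray of its length, centre within 13 mm along, 14 mm across and 4 mm in height of its seat; plate in both guides, lower edge at most 3 mm off the base, within 10 mm along and 6 mm across, leaning under 0.15 rad and turned under 0.12; all at rest (under 20 mm/s) (x of short_bar in the frame of short_tray between -0.013 and 0.013 m and y of short_bar in the frame of short_tray between -0.014 and 0.014 m and z of short_bar in the frame of short_tray between 0.02 and 0.028 m and angle between each of short_bar, medium_bar, long_bar's own z axis and vertical below 0.1 rad and linear speed of each of short_bar_body, medium_bar_body, long_bar_body, plate_body below 0.02 m/s and x of medium_bar in the frame of medium_tray between -0.013 and 0.013 m and y of medium_bar in the frame of medium_tray between -0.014 and 0.014 m and z of medium_bar in the frame of medium_tray between 0.02 and 0.028 m and x of long_bar in the frame of long_tray between -0.013 and 0.013 m and y of long_bar in the frame of long_tray between -0.014 and 0.014 m and z of long_bar in the frame of long_tray between 0.02 and 0.028 m and x of plate in the frame of rack between -0.01 and 0.01 m and y of plate in the frame of rack between -0.006 and 0.006 m and z of plate in the frame of rack between 0.029 and 0.0365 m and angle between plate's own z axis and vertical below 0.15 rad and angle between the y axis of plate and the y axis of rack, either way round below 0.12 rad); the robot touches nothing.
It fails at once if the planer block or the ink tin is shifted by more than 20 mm (distance of any of planer, ink_tin from where it was at the start of the episode above 0.02 m).
It fails at once if the short bar is dropped from more than about 40 mm (contact force between the fingers and short_bar_body below 0.01 N and linear speed of short_bar_body above 0.9 m/s).
It fails at once if the medium bar is dropped from more than about 40 mm (contact force between the fingers and medium_bar_body below 0.01 N and linear speed of medium_bar_body above 0.9 m/s).
It fails at once if the long bar is dropped from more than about 40 mm (contact force between the fingers and long_bar_body below 0.01 N and linear speed of long_bar_body above 0.9 m/s).
It fails at once if the plate is dropped from more than about 40 mm (contact force between the fingers and plate_body below 0.01 N and linear speed of plate_body above 0.9 m/s).
It also fails if it takes over 109 s, if anything falls off the work surface, if the arm or the gripper's body presses on something with over 40 N, if the wrist force passes 120 N, or if a joint passes its speed limit or range.

## Working session

There is one attempt and no reset: what is moved stays moved. The work goes in short steps, Python scripts to look and compute and a tool call to move; the robot and the scene stay as the last step left them, time stands still between calls to the robot, and variables do not carry over. Pictures are saved under pics/ and viewed, at most 14 in all, crops included, and the job is handed in when it is done.

Besides the shell and the picture viewer there is one more tool, called after "Call:" as name([rows], argument=value, ...), one row to a line, values as JSON. servo_tool: Moves the arm, as the interface text tells. Its arguments: {"type":"object","properties":{"motion":{"type":"array","items":{"type":"array"}},"grip":{"type":"number"},"squeeze":{"type":"number"}},"required":["motion"]}

```bash
mkdir -p pics; ls; python3 - <<'E'
from rig import arm
import cv2,numpy as np,pickle
d={}
for n in ["top","side"]:
    c=arm.camera(n); d[n]=c
    cv2.imwrite(f"pics/{n}0.png",cv2.resize(c["frame"][:,:,::-1],None,fx=1.42,fy=1.42,interpolation=cv2.INTER_CUBIC))
    v=np.array(c["view"]);print(n,c["intrinsics"],v,-v[:3,:3].T@v[:3,3])
pickle.dump(d,open("c0.pkl","wb"))
print(arm.observe(),arm.nose_length)
E
```

```text
pics
top [[509.37666035   0.         282.57405608]
 [  0.         509.37666035 217.80943308]
 [  0.           0.           1.        ]] [[ 0.02059871 -0.99978491 -0.00241281  0.00742152]
 [-0.99782497 -0.02040706 -0.06268082  0.53119647]
 [ 0.0626181   0.00369871 -0.99803071  0.8071801 ]
 [ 0.          0.          0.          1.        ]] [0.47934414 0.01527456 0.83890426]
side [[457.32826128   0.         274.51251888]
 [  0.         457.32826128 207.73423231]
 [  0.           0.           1.        ]] [[-0.98934493 -0.14524913 -0.00996444  0.54587595]
 [-0.09880373  0.72010417 -0.68679531  0.08158763]
 [ 0.10693186 -0.67849294 -0.72678257  0.8620392 ]
 [ 0.          0.          0.          1.        ]] [0.45594132 0.60542392 0.68798842]
{'clock': 0.1, 'joint_positions': array([-1.26451591e+00,  4.94129571e-01,  1.34605597e+00,  1.70662424e-05,
        1.30251845e+00, -9.55147491e-02]), 'qd': array([ 2.04459088e-03, -1.48458562e-04, -1.90985394e-03,  7.09071557e-05,
       -4.75254055e-04, -3.53329974e-04]), 'effort': array([ 6.51586724e-04, -8.80243993e+01, -3.82544875e+01,  7.10859708e-02,
        4.83512355e-02, -1.27502557e-05]), 'eef_pos': array([ 0.24432177, -0.57491794,  0.23239706]), 'tool_rot': array([-3.07732528e+00, -6.26673639e-01,  1.57868603e-04]), 'contact_force': array([-0.97486644, -0.058461  ,  0.43311189]), 'ft_torque': array([ 0.06098138, -0.03873941, -0.02487222]), 'gripper_force': 0.0, 'width': 0.09114501229808666} 0.019
```

View pics/top0.png

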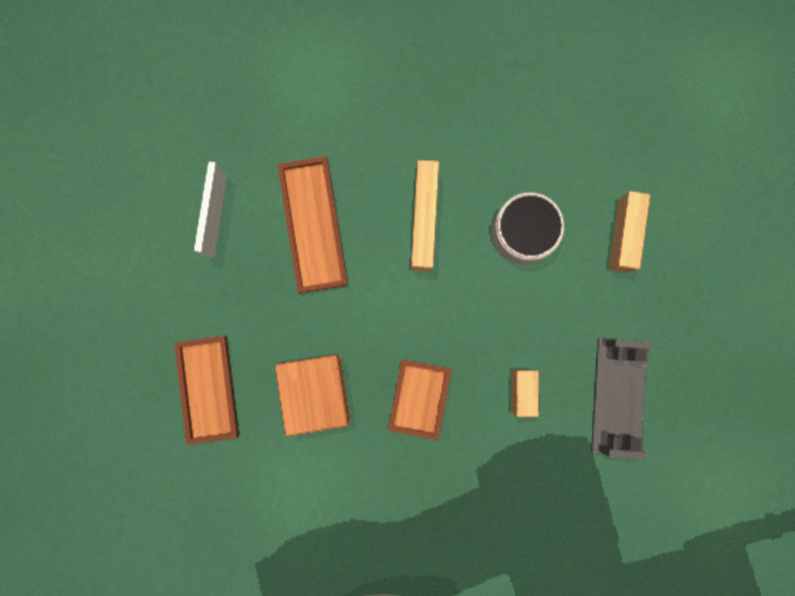

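View pics/side0.png

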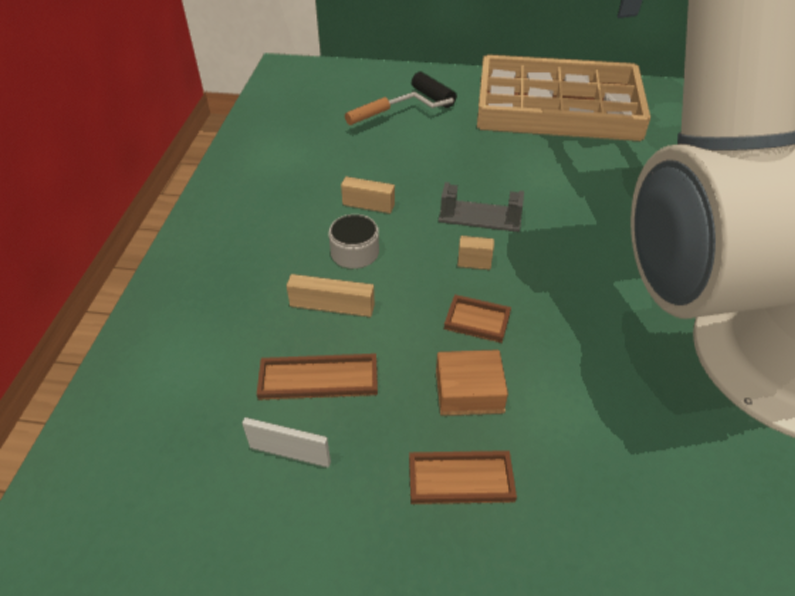

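The top view shows, left to right (in 795-px coordinates): plate (210,208), long tray (313,225), long bar (425,215), tin (529,227), medium bar (631,231). The lower row is medium tray (207,390), planer (312,395), short tray (420,400), short bar (526,393), rack (622,398). I'll fit box silhouettes in both views.

```bash
cat > fit.py <<'E'
import cv2,numpy as np
from scipy.optimize import minimize
S=4
def proj(c,P):
    v=np.array(c["view"]);q=P@v[:3,:3].T+v[:3,3];q=q@np.array(c["intrinsics"]).T
    return q[:,:2]/q[:,2:]
def back(c,uv,z):
    v=np.array(c["view"]);R=v[:3,:3];o=-R.T@v[:3,3]
    d=R.T@np.linalg.inv(c["intrinsics"])@np.array([uv[0],uv[1],1.]);return o+d*(z-o[2])/d[2]
def mask(c):
    f=c["frame"].astype(int);g=f[:,:,1]-np.maximum(f[:,:,0],f[:,:,2])
    return np.clip((14-g)/16+.5,0,1).astype(np.float32)
def box(p,L,W,z0,z1):
    x,y,a=p;s=[(i,j) for i in(-1,1) for j in(-1,1)]
    return np.array([[x+np.cos(a)*i*L/2-np.sin(a)*j*W/2,y+np.sin(a)*i*L/2+np.cos(a)*j*W/2,z] for i,j in s for z in(z0,z1)])
def sil(c,P,shape):
    h=cv2.convexHull(proj(c,P).astype(np.float32))
    im=np.zeros((shape[0]*S,shape[1]*S),np.uint8)
    cv2.fillConvexPoly(im,np.round(((h+.5)*S-.5)*16).astype(np.int32),255,shift=4)
    return cv2.resize(im,(shape[1],shape[0]),interpolation=cv2.INTER_AREA)/255.
def fit(cams,p0,dims):
    ms=[]
    for c in cams:
        m=mask(c);u=proj(c,box(p0,dims[0]+.03,dims[1]+.03,0,dims[3]+.005))
        w=np.zeros_like(m);cv2.fillConvexPoly(w,cv2.convexHull(u.astype(np.int32)),1);ms.append(m*w)
    def cost(q):
        p=(p0[0]+q[0]/1e3,p0[1]+q[1]/1e3,p0[2]+q[2]/50)
        return sum(((sil(c,box(p,*dims),m.shape)-m)**2).sum() for c,m in zip(cams,ms))
    r=minimize(cost,[0,0,0],method="Nelder-Mead",options=dict(initial_simplex=[[0,0,0],[5,0,0],[0,5,0],[0,0,5]],xatol=.02,fatol=.01))
    q=r.x;return p0[0]+q[0]/1e3,p0[1]+q[1]/1e3,p0[2]+q[2]/50,r.fun
E
python3 - <<'E'
from fit import *
import pickle
d=pickle.load(open("c0.pkl","rb"));t,s=d["top"],d["side"]
# name: end midpoints of long axis in 795px, top z, dims
O=dict(short_bar=((527,370),(527,417),.042,(.05,.024,0,.042)),medium_bar=((639,193),(630,269),.042,(.085,.024,0,.042)),
long_bar=((429,161),(423,269),.042,(.12,.024,0,.042)),plate=((211,163),(199,251),.055,(.1,.008,0,.055)),
short_tray=((427,365),(412,434),.012,(.082,.058,0,.012)),medium_tray=((201,341),(212,439),.012,(.117,.058,0,.012)),
long_tray=((303,161),(323,287),.012,(.152,.058,0,.012)),rack=((626,340),(620,457),.02,(.132,.056,0,.006)),
planer=((311,360),(317,431),.04,(.08,.07,0,.04)))
for n,(a,b,z,dm) in O.items():
    A=back(t,np.array(a)/1.42,z);B=back(t,np.array(b)/1.42,z);C=(A+B)/2;D=A-B
    p0=(C[0],C[1],np.arctan2(D[1],D[0]))
    print(n,np.round(p0,4),np.linalg.norm(D).round(3),np.linalg.norm(C[:2]).round(3))
    if n!="rack":
        for cs in([t],[s],[t,s]):print("   ",np.round(fit(cs,p0,dm),4))
print(back(t,np.array((529,227))/1.42,.045))
im=cv2.resize(t["frame"][225:335,400:475,::-1],None,fx=5,fy=5,interpolation=cv2.INTER_CUBIC)
im2=cv2.resize(s["frame"][120:170,295:380,::-1],None,fx=5,fy=5,interpolation=cv2.INTER_CUBIC)
o=np.zeros((550,800,3),np.uint8);o[:550,:375]=im;o[:250,375:800]=im2
cv2.imwrite("pics/rack.png",o)
E
```

```text
short_bar [ 0.4398 -0.1214  0.0097] 0.051 0.456
    [ 0.4405 -0.1219  0.0199  7.3655]
    [ 0.4403 -0.1221  0.0285 24.0197]
    [ 4.40500e-01 -1.21900e-01  1.88000e-02  3.16937e+01]
medium_bar [ 0.6219 -0.239  -0.116 ] 0.086 0.666
    [ 0.6242 -0.2388 -0.1367  7.0448]
    [ 0.6244 -0.2389 -0.1273 10.5268]
    [ 0.6243 -0.2389 -0.1356 17.4654]
long_bar [ 0.6353 -0.0072 -0.0365] 0.122 0.635
    [ 6.37800e-01 -5.50000e-03 -3.53000e-02  4.17229e+01]
    [ 6.37000e-01 -5.90000e-03 -3.66000e-02  2.21938e+01]
    [ 6.37400e-01 -5.60000e-03 -3.61000e-02  6.64795e+01]
plate [ 0.6367  0.2356 -0.0968] 0.098 0.679
    [ 0.638   0.2369 -0.1188 23.0763]
    [ 0.6373  0.2364 -0.1272  6.5469]
    [ 0.6372  0.2367 -0.1223 36.6719]
short_tray [ 0.4291 -0.0045 -0.1962] 0.08 0.429
    [ 4.2940e-01 -4.2000e-03 -1.7250e-01  2.6942e+01]
    [ 4.29400e-01 -5.00000e-03 -1.78300e-01  2.57102e+01]
    [ 4.29400e-01 -4.40000e-03 -1.68900e-01  5.77597e+01]
medium_tray [0.4349 0.2381 0.1497] 0.112 0.496
    [ 0.4354  0.2403  0.1619 24.686 ]
    [ 0.4349  0.2394  0.1594 29.1053]
    [ 0.435   0.2399  0.159  73.6698]
long_tray [0.6282 0.1223 0.1841] 0.149 0.64
    [ 0.6286  0.1242  0.1857 24.1511]
    [ 0.628   0.1235  0.1843 30.3316]
    [ 0.6284  0.124   0.1857 68.6274]
rack [ 0.4356 -0.2332 -0.05  ] 0.131 0.494
planer [0.4327 0.1121 0.1129] 0.078 0.447
    [ 0.4336  0.116   0.1806 20.9899]
    [ 0.4332  0.1163  0.1794 88.3944]
    [  0.4333   0.116    0.1809 115.4422]
[ 0.62331764 -0.12131213  0.045     ]
```

View pics/rack.png

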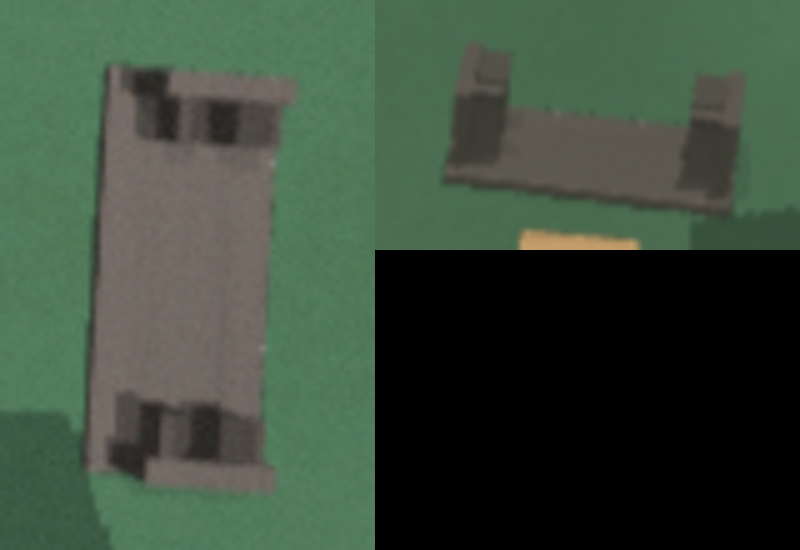

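The crop shows the rack base with visible corners at about (108,66) and (90,470) in crop pixels, and its right edge runs from (272,160) to (262,460). Each guide is a channel between dark uprights. I'll move over the rack for a wrist view.

Call:
servo_tool([
  [[2, 3.6, 0], [0, 0, -6]],
  [[4, 7.2, 0], [0, 0, -12]],
  [[6, 10.8, 0], [0, 0, -18]],
  [[8, 14.4, 0], [0, 0, -22]],
  [[10, 18, 0], [0, 0, -22]],
  [[12, 21.6, 0], [0, 0, -22]],
  [[14, 25.2, 0], [0, 0, -22]],
  [[16, 28.8, 0], [0, 0, -22]],
  [[18, 32.4, 0], [0, 0, -22]],
  [[19, 34.2, 0], [0, 0, -22]],
  [[19, 34.2, 0], [0, 0, -22]],
  [[19, 34.2, 0], [0, 0, -22]],
], grip=9)

```text
clock: 1.3
eef_pos: [0.4344, -0.2331, 0.2328]
tool_rot: [3.141, 0.03, -0.001]
contact_force: [-0.2, -0.5, -0.1]
width: 0.0898
gripper_force: 0.0
```

```bash
python3 - <<'E'
from rig import arm
from fit import *
import pickle
d=pickle.load(open("c0.pkl","rb"));t=d["top"]
f=lambda u,v,z:back(t,(400-.4+u/5,225-.4+v/5),z)
A=f(108,66,.006);B=f(90,470,.006);C=f(272,160,.006);D=f(262,460,.006);print(A,B,C,D)
c=arm.camera("wrist");print(np.array(c["view"]).round(3))
pickle.dump(c,open("w1.pkl","wb"))
cv2.imwrite("pics/w1.png",c["frame"][:,:,::-1])
o=arm.observe();print(o["eef_pos"],o["tool_rot"])
E
```

```text
[ 0.5035241  -0.20867954  0.006     ] [ 0.37277831 -0.20332683  0.006     ] [ 0.47400208 -0.2621817   0.006     ] [ 0.37714331 -0.25890434  0.006     ]
[[ 0.019 -1.     0.    -0.24 ]
 [-0.97  -0.018  0.243  0.39 ]
 [-0.243 -0.005 -0.97   0.495]
 [ 0.     0.     0.     1.   ]]
[ 0.43421446 -0.2335824   0.23281727] [ 3.14139300e+00  2.82141089e-02 -3.97762282e-04]
```

View pics/w1.png

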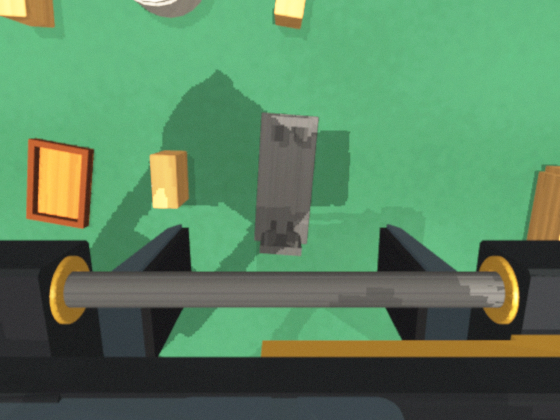

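```bash
python3 - <<'E'
from fit import *
import pickle
d=pickle.load(open("c0.pkl","rb"));w=pickle.load(open("w1.pkl","rb"))
def rk(p,hw,xo,h):
    x,y,a=p;out=[box(p,.132,.056,0,.006)]
    for s in(-1,1):
        m=s*(xo+.042)/2;out.append(box((x+np.cos(a)*m,y+np.sin(a)*m,a),xo-.042,2*hw,0,h))
    return out
def run(cs):
    ms=[]
    for c in cs:
        m=mask(c);u=proj(c,box((.4375,-.2335,-.04),.162,.09,0,.05))
        z=np.zeros_like(m);cv2.fillConvexPoly(z,cv2.convexHull(u.astype(np.int32)),1);ms.append(m*z)
    def cost(q):
        p=(.4375+q[0]/1e3,-.2335+q[1]/1e3,-.04+q[2]/50);e=0
        for c,m in zip(cs,ms):
            e+=((np.max([sil(c,P,m.shape) for P in rk(p,.02+q[3]/1e3,.062+q[4]/1e3,.047+q[5]/1e3)],0)-m)**2).sum()
        return e
    r=minimize(cost,np.zeros(6),method="Nelder-Mead",options=dict(initial_simplex=np.vstack([np.zeros(6),np.eye(6)*4]),xatol=.03,fatol=.05,maxiter=400))
    q=r.x;print(.4375+q[0]/1e3,-.2335+q[1]/1e3,-.04+q[2]/50,q[3:],r.fun)
T,Sd=d["top"],d["side"]
for cs in([T],[Sd],[w],[T,Sd,w]):run(cs)
print(fit([w],(.4405,-.1219,.019),(.05,.024,0,.042)))
E
```

```text
0.4364949347274765 -0.23335059911103706 -0.05849961854638095 [-4.26747138  1.44053441 -0.35873138] 49.89209624903883
0.4368487662681114 -0.23452686405905074 -0.05407765116883058 [-5.35074858  1.68916013 -0.34651067] 17.654388516435986
0.4356401658195532 -0.23283447456679182 -0.057363545425051676 [-0.88126812 -0.41113182  3.38093253] 120.55399167387543
0.43609567931174087 -0.23293948554552132 -0.05588779959424402 [-1.06577617  0.95675605  0.72700306] 260.5104898957132
(np.float64(0.43951954519351116), np.float64(-0.12077578565855618), np.float64(-0.004798768344536266), np.float64(23.937557850346018))
```

Rack is at (0.4364, -0.2334), yaw -0.057. Next I pick up the short bar.

Call:
servo_tool([
  [[0.2, 4, -3], [0, 0, 0]],
  [[0.4, 8, -6], [0, 0, 0]],
  [[0.6, 11.1, -9], [0, 0, 0]],
  [[0.6, 11.1, -12], [0, 0, 0]],
  [[0.6, 11.1, -15], [0, 0, 0]],
  [[0.6, 11.1, -17], [0, 0, 0]],
  [[0.6, 11.1, -18.3], [0, 0, 0]],
  [[0.6, 11.1, -19.1], [0, 0, 0]],
  [[0.6, 11.1, -19.1], [0, 0, 0]],
  [[0.6, 11.1, -19.1], [0, 0, 0]],
], grip=6, squeeze=20)

```text
clock: 2.35
eef_pos: [0.4406, -0.1227, 0.0423]
tool_rot: [3.141, 0.027, 0.001]
contact_force: [0.7, 0.5, 0.4]
width: 0.0602
gripper_force: 0.0
```

Call:
servo_tool([
  [[0, 0, 0], [0, 0, 0]],
  [[0, 0, 0], [0, 0, 0]],
  [[0, 0, 0], [0, 0, 0]],
  [[0, 0, 0], [0, 0, 0]],
  [[0, 0, 0], [0, 0, 0]],
  [[0, 0, 0], [0, 0, 0]],
  [[0, 0, 1], [0, 0, 0]],
  [[0, 0, 1.5], [0, 0, 0]],
  [[0, 0, 1.5], [0, 0, 0]],
], grip=0)

```text
clock: 3.25
eef_pos: [0.4409, -0.1225, 0.0578]
tool_rot: [3.141, 0.028, 0.002]
contact_force: [0.1, -0.5, -0.9]
width: 0.0243
gripper_force: 20.0
```

Call:
servo_tool([
  [[0, 0, 3], [0, 0, 0]],
  [[0, 2.5, 4], [0, 0, -3]],
  [[-0.4, 5.5, 4], [0, 0, -6]],
  [[-0.8, 8.5, 4], [0, 0, -9]],
  [[-1.1, 11, 4], [0, 0, -10.8]],
  [[-1.15, 11.8, 3], [0, 0, -10.8]],
  [[-1.15, 11.8, 1.5], [0, 0, -10.8]],
  [[-1.15, 11.8, 0.3], [0, 0, -10.8]],
  [[-1.15, 11.8, -0.6], [0, 0, -10.8]],
  [[-1.15, 11.8, -1.1], [0, 0, -10.8]],
  [[-1.15, 11.8, -1.25], [0, 0, -10.8]],
  [[-1.15, 11.8, -1.25], [0, 0, -10.8]],
])

```text
clock: 4.45
eef_pos: [0.4289, -0.0043, 0.0446]
tool_rot: [-3.13, 0.268, -0.0]
contact_force: [0.2, 0.2, -0.5]
width: 0.024
gripper_force: 20.0
```

Call:
servo_tool([
  [[0, 0, -0.05], [0, 0, 0]],
  [[0, 0, -0.1], [0, 0, 0]],
  [[0, 0, -0.1], [0, 0, 0]],
])

```text
clock: 4.75
eef_pos: [0.4291, -0.0043, 0.0442]
tool_rot: [3.13, -0.268, 0.002]
contact_force: [-4.1, -0.7, 22.8]
width: 0.0239
gripper_force: 20.0
```

Call:
servo_tool([
  [[0, 0, 0.1], [0, 0, 0]],
  [[0, 0, 0.1], [0, 0, 0]],
  [[0, 0, 0.1], [0, 0, 0]],
  [[0, 0, 0.1], [0, 0, 0]],
  [[0, 0, 3], [0, 0, 0]],
  [[0, 0, 6], [0, 0, 0]],
  [[4, 0, 8], [0, 0, 4]],
  [[8, 0, 8], [0, 0, 7.7]],
  [[12, 0, 8], [0, 0, 7.7]],
  [[16, 0, 8], [0, 0, 7.7]],
  [[20, -0.1, 8], [0, 0, 7.7]],
  [[20.8, -0.1, 8], [0, 0, 7.7]],
], grip=6)

```text
clock: 5.95
eef_pos: [0.6407, -0.0054, 0.1232]
tool_rot: [3.141, -0.057, 0.004]
contact_force: [0.5, 0.4, -0.3]
width: 0.0603
gripper_force: 0.0
```

Call:
servo_tool([
  [[0, 0, -3], [0, 0, 0]],
  [[0, 0, -6], [0, 0, 0]],
  [[0, 0, -7.6], [0, 0, 0]],
  [[0, 0, -8.2], [0, 0, 0]],
  [[0, 0, -8.2], [0, 0, 0]],
  [[0, 0, -8.2], [0, 0, 0]],
])

```text
clock: 6.55
eef_pos: [0.6373, -0.0053, 0.0422]
tool_rot: [3.141, -0.057, 0.002]
contact_force: [0.3, -0.1, -0.3]
width: 0.0598
gripper_force: 0.0
```

Call:
servo_tool([
  [[0, 0, 0], [0, 0, 0]],
  [[0, 0, 0], [0, 0, 0]],
  [[0, 0, 0], [0, 0, 0]],
  [[0, 0, 0], [0, 0, 0]],
  [[0, 0, 0], [0, 0, 0]],
  [[0, 0, 0], [0, 0, 0]],
  [[0, 0, 1], [0, 0, 0]],
  [[0, 0, 3], [0, 0, 0]],
  [[0, 0, 5], [0, 0, 0]],
  [[0, 0, 6], [0, 0, 0]],
  [[0, 0, 6], [0, 0, 0]],
], grip=0, squeeze=30)

```text
clock: 7.65
eef_pos: [0.6378, -0.0053, 0.1031]
tool_rot: [3.141, -0.057, 0.004]
contact_force: [0.4, -0.1, -1.4]
width: 0.0236
gripper_force: 30.0
```

Call:
servo_tool([
  [[-0.2, 2, 0], [0, 0, 3]],
  [[-0.4, 5, 0], [0, 0, 6]],
  [[-0.6, 8, 0], [0, 0, 9]],
  [[-0.8, 11, 0], [0, 0, 12]],
  [[-0.9, 12.5, 0], [0, 0, 12.7]],
  [[-0.9, 12.95, -1], [0, 0, 12.7]],
  [[-0.9, 12.95, -2.5], [0, 0, 12.7]],
  [[-0.9, 12.95, -4], [0, 0, 12.7]],
  [[-0.9, 12.95, -5], [0, 0, 12.7]],
  [[-0.9, 12.95, -5.5], [0, 0, 12.7]],
  [[-0.9, 12.95, -5.7], [0, 0, 12.7]],
  [[-0.9, 12.95, -5.7], [0, 0, 12.7]],
])

```text
clock: 8.85
eef_pos: [0.6279, 0.1236, 0.0444]
tool_rot: [3.128, 0.289, -0.0]
contact_force: [0.1, 0.3, -1.3]
width: 0.0238
gripper_force: 30.0
```

Call:
servo_tool([
  [[0, 0, -0.05], [0, 0, 0]],
  [[0, 0, -0.1], [0, 0, 0]],
  [[0, 0, -0.1], [0, 0, 0]],
])

```text
clock: 9.15
eef_pos: [0.6281, 0.1237, 0.0443]
tool_rot: [3.128, 0.29, 0.001]
contact_force: [-5.1, -3.4, 14.7]
width: 0.0238
gripper_force: 30.0
```

Call:
servo_tool([
  [[0, 0, 0.1], [0, 0, 0]],
  [[0, 0, 0.1], [0, 0, 0]],
  [[0, 0, 0.1], [0, 0, 0]],
  [[0, 0, 0.1], [0, 0, 0]],
  [[0, 0, 3], [0, 0, 0]],
  [[0, 0, 6], [0, 0, 0]],
  [[0, -2, 8], [0, 0, -5]],
  [[0, -6, 8], [0, 0, -10]],
  [[0, -10, 8], [0, 0, -15]],
  [[-0.1, -14, 8], [0, 0, -18.4]],
  [[-0.2, -18, 8], [0, 0, -18.4]],
  [[-0.3, -22, 8], [0, 0, -18.4]],
], grip=6)

```text
clock: 10.35
eef_pos: [0.6247, -0.0973, 0.1234]
tool_rot: [-3.134, 0.213, -0.0]
contact_force: [0.7, -0.7, -0.4]
width: 0.0598
gripper_force: 0.0
```

Call:
servo_tool([
  [[0, -4, 0], [0, 0, 0]],
  [[0, -8, 0], [0, 0, 0]],
  [[0, -12, 0], [0, 0, 0]],
  [[0, -14.3, 0], [0, 0, 0]],
  [[0, -14.3, 0], [0, 0, 0]],
  [[0, -14.3, -3], [0, 0, 0]],
  [[0, -14.3, -6], [0, 0, 0]],
  [[0, -14.3, -6], [0, 0, 0]],
])

```text
clock: 11.15
eef_pos: [0.6227, -0.2369, 0.0599]
tool_rot: [-3.132, 0.212, 0.009]
contact_force: [0.4, 0.6, 0.9]
width: 0.0604
gripper_force: 0.0
```

Call:
servo_tool([
  [[0, 0, 0], [0, 0, 0]],
  [[0, 0, 0], [0, 0, 0]],
  [[0, 0, 0], [0, 0, 0]],
])

```text
clock: 11.45
eef_pos: [0.6258, -0.2389, 0.065]
tool_rot: [3.134, -0.213, 0.003]
contact_force: [-0.5, -0.2, 0.2]
width: 0.0603
gripper_force: 0.0
```

Call:
servo_tool([
  [[-0.1, 0, -1.5], [0, 0, 0]],
  [[-0.1, 0, -2.3], [0, 0, 0]],
  [[-0.1, 0, -2.3], [0, 0, 0]],
  [[-0.1, 0, -2.3], [0, 0, 0]],
])

```text
clock: 11.85
eef_pos: [0.6237, -0.2386, 0.04]
tool_rot: [-3.134, 0.213, 0.001]
contact_force: [-0.1, 0.8, -0.3]
width: 0.0601
gripper_force: 0.0
```

Call:
servo_tool([
  [[0, 0, 0], [0, 0, 0]],
  [[0, 0, 0], [0, 0, 0]],
  [[0, 0, 0], [0, 0, 0]],
  [[0, 0, 0], [0, 0, 0]],
  [[0, 0, 0], [0, 0, 0]],
  [[0, 0, 0], [0, 0, 0]],
  [[0, 0, 1], [0, 0, 0]],
  [[0, 0, 4], [0, 0, 0]],
  [[0, 0, 8], [0, 0, 0]],
  [[0, 0, 10], [0, 0, 0]],
  [[0, 0, 10], [0, 0, 0]],
  [[0, 0, 10], [0, 0, 0]],
], grip=0)

```text
clock: 13.05
eef_pos: [0.6239, -0.2387, 0.1408]
tool_rot: [3.134, -0.213, 0.001]
contact_force: [0.4, -0.4, -1.3]
width: 0.0239
gripper_force: 30.0
```

Call:
servo_tool([
  [[-1, 2.4, 0], [0, 0, 2]],
  [[-2.6, 6.6, 0], [0, 0, 4]],
  [[-4.3, 11, 0], [0, 0, 6]],
  [[-6.1, 15.4, 0], [0, 0, 8]],
  [[-7.8, 19.8, 0], [0, 0, 10]],
  [[-9.6, 24.2, 0], [0, 0, 12]],
  [[-11.3, 28.6, 0], [0, 0, 14]],
  [[-13, 33, 0], [0, 0, 16]],
  [[-14.8, 37.4, 0], [0, 0, 16.9]],
  [[-16.5, 41.8, 0], [0, 0, 16.9]],
  [[-18, 45.6, 0], [0, 0, 16.9]],
  [[-18.9, 47.8, 0], [0, 0, 16.9]],
])

```text
clock: 14.25
eef_pos: [0.4328, 0.2414, 0.1394]
tool_rot: [3.131, 0.252, -0.004]
contact_force: [0.2, -0.7, -0.0]
width: 0.0235
gripper_force: 30.0
```

Call:
servo_tool([
  [[0, 0, 0], [0, 0, 0]],
  [[0, 0, -3], [0, 0, 0]],
  [[0, 0, -6], [0, 0, 0]],
  [[0, 0, -8], [0, 0, 0]],
  [[0, 0, -8], [0, 0, 0]],
  [[0, 0, -8], [0, 0, 0]],
])

```text
clock: 14.85
eef_pos: [0.4347, 0.2387, 0.0602]
tool_rot: [3.131, 0.249, -0.002]
contact_force: [0.0, 0.0, -0.1]
width: 0.0238
gripper_force: 30.0
```

Call:
servo_tool([
  [[0, 0.1, -0.8], [0, 0, 0]],
  [[0, 0.1, -1.3], [0, 0, 0]],
  [[0, 0.1, -1.5], [0, 0, 0]],
  [[0, 0.1, -1.6], [0, 0, 0]],
  [[0, 0.1, -1.65], [0, 0, 0]],
  [[0, 0.1, -1.65], [0, 0, 0]],
])

```text
clock: 15.45
eef_pos: [0.435, 0.2403, 0.044]
tool_rot: [-3.132, -0.25, -0.0]
contact_force: [-0.6, 0.6, -0.5]
width: 0.0236
gripper_force: 30.0
```

Call:
servo_tool([
  [[0, 0, -0.05], [0, 0, 0]],
  [[0, 0, -0.1], [0, 0, 0]],
  [[0, 0, -0.1], [0, 0, 0]],
])

```text
clock: 15.75
eef_pos: [0.435, 0.2403, 0.0435]
tool_rot: [-3.131, -0.25, -0.001]
contact_force: [-2.3, -1.6, 12.5]
width: 0.0239
gripper_force: 30.0
```

Call:
servo_tool([
  [[0, 0, 0.1], [0, 0, 0]],
  [[0, 0, 0.1], [0, 0, 0]],
  [[0, 0, 0.1], [0, 0, 0]],
  [[0, 0, 0.1], [0, 0, 0]],
  [[0, 0, 3], [0, 0, 0]],
  [[0, 0, 6], [0, 0, 0]],
  [[3, 0, 8], [0, 0, -4]],
  [[7, -0.1, 8], [0, 0, -8]],
  [[11, -0.2, 8], [0, 0, -12]],
  [[15, -0.3, 8], [0, 0, -16.1]],
  [[19, -0.4, 8], [0, 0, -16.1]],
  [[20.2, -0.4, 8], [0, 0, -16.1]],
], grip=6)

```text
clock: 16.95
eef_pos: [0.6405, 0.2358, 0.1226]
tool_rot: [-3.135, 0.193, -0.003]
contact_force: [-1.3, 0.2, -0.4]
width: 0.0597
gripper_force: 0.0
```

Call:
servo_tool([
  [[0, 0, 0], [0, 0, 0]],
  [[0, 0, 0], [0, 0, 0]],
  [[0, 0, 0], [0, 0, 0]],
])

```text
clock: 17.25
eef_pos: [0.6357, 0.2364, 0.1228]
tool_rot: [3.136, -0.191, -0.002]
contact_force: [-0.3, -0.8, -0.1]
width: 0.0598
gripper_force: 0.0
```

Call:
servo_tool([
  [[0.1, 0, -3], [0, 0, 0]],
  [[0.1, 0, -6], [0, 0, 0]],
  [[0.1, 0, -7.5], [0, 0, 0]],
  [[0.1, 0, -7.9], [0, 0, 0]],
  [[0.1, 0, -7.9], [0, 0, 0]],
  [[0.1, 0, -7.9], [0, 0, 0]],
  [[0.1, 0, -7.9], [0, 0, 0]],
])

```text
clock: 17.95
eef_pos: [0.6386, 0.2365, 0.0452]
tool_rot: [-3.135, 0.191, -0.003]
contact_force: [-0.8, -0.5, 0.7]
width: 0.0599
gripper_force: 0.0
```

Call:
servo_tool([
  [[0, 0, 0], [0, 0, 0]],
  [[0, 0, 0], [0, 0, 0]],
  [[0, 0, 0], [0, 0, 0]],
  [[0, 0, 0], [0, 0, 0]],
  [[0, 0, 0], [0, 0, 0]],
  [[0, 0, 0], [0, 0, 0]],
  [[0, 0, 0], [0, 0, 0]],
  [[0, 0, 0], [0, 0, 0]],
], grip=0)

```text
clock: 18.75
eef_pos: [0.6379, 0.2362, 0.0438]
tool_rot: [3.136, -0.191, -0.0]
contact_force: [0.0, -0.3, -1.0]
width: 0.0078
gripper_force: 30.0
```

Call:
servo_tool([
  [[0, 0, 1], [0, 0, 0]],
  [[0, 0, 4], [0, 0, 0]],
  [[0, 0, 8], [0, 0, 0]],
  [[0, 0, 11], [0, 0, 0]],
  [[0, 0, 11], [0, 0, 0]],
  [[0, 0, 11], [0, 0, 0]],
  [[0, 0, 11], [0, 0, 0]],
])

```text
clock: 19.45
eef_pos: [0.6373, 0.2361, 0.1531]
tool_rot: [3.135, -0.191, -0.002]
contact_force: [-0.6, -0.8, -2.0]
width: 0.0079
gripper_force: 30.0
```

Call:
servo_tool([
  [[-1, -2.4, 0], [0, 0, 1]],
  [[-2.8, -6.5, 0], [0, 0, 2]],
  [[-4.6, -10.8, 0], [0, 0, 3]],
  [[-6.5, -15.2, 0], [0, 0, 3.7]],
  [[-8.3, -19.5, 0], [0, 0, 3.7]],
  [[-10.2, -23.8, 0], [0, 0, 3.7]],
  [[-12, -28, 0], [0, 0, 3.7]],
  [[-13.9, -32.4, 0], [0, 0, 3.7]],
  [[-15.7, -36.7, 0], [0, 0, 3.7]],
  [[-17.5, -41, 0], [0, 0, 3.7]],
  [[-19.1, -44.7, 0], [0, 0, 3.7]],
  [[-20.1, -47, 0], [0, 0, 3.7]],
])

```text
clock: 20.65
eef_pos: [0.4352, -0.2358, 0.1531]
tool_rot: [-3.14, 0.092, 0.003]
contact_force: [0.1, -0.1, -1.0]
width: 0.0076
gripper_force: 30.0
```

Call:
servo_tool([
  [[0, 0, 0], [0, 0, 0]],
  [[0, 0, -2], [0, 0, 0]],
  [[0, 0, -4], [0, 0, 0]],
  [[0, 0, -5], [0, 0, 0]],
  [[0, 0, -5], [0, 0, 0]],
  [[0, 0, -5], [0, 0, 0]],
  [[0, 0, -5], [0, 0, 0]],
])

```text
clock: 21.35
eef_pos: [0.4374, -0.2338, 0.1046]
tool_rot: [3.14, -0.089, 0.001]
contact_force: [0.3, 0.4, -0.8]
width: 0.008
gripper_force: 30.0
```

```bash
python3 - <<'E'
from rig import arm
from fit import *
import pickle
s=arm.camera("side");w=arm.camera("wrist");t=arm.camera("top")
pickle.dump((s,w,t),open("c2.pkl","wb"))
o=np.zeros((600,800,3),np.uint8)
o[:,:400]=cv2.resize(s["frame"][90:180,300:360,::-1],(400,600),interpolation=cv2.INTER_CUBIC)
o[:300,400:]=cv2.resize(w["frame"][:,:,::-1],(400,300))
o[300:,400:]=cv2.resize(t["frame"][:,:,::-1],(400,300))
cv2.imwrite("pics/r2.png",o);print(arm.observe()["eef_pos"],arm.observe()["tool_rot"])
E
```

```text
[ 0.43724493 -0.23388672  0.10448813] [ 3.13971770e+00 -8.97420667e-02  1.40505971e-03]
```

View pics/r2.png

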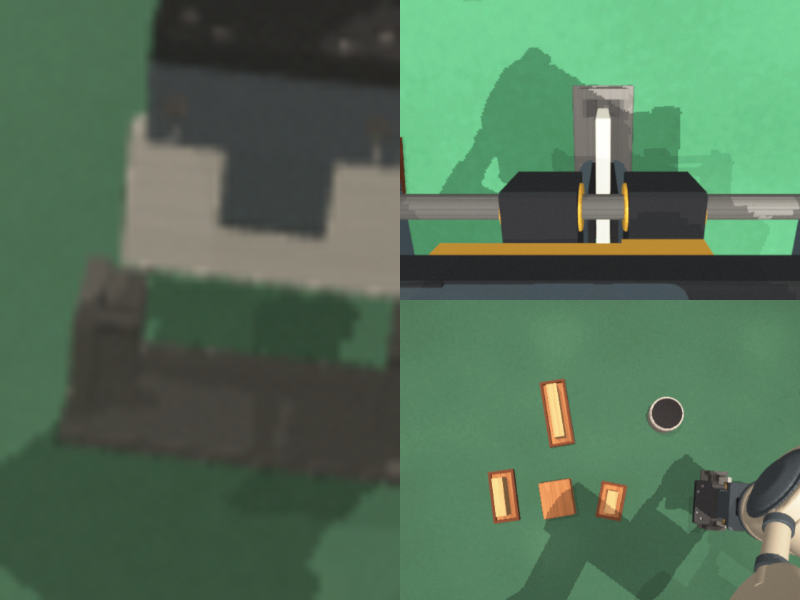

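The three bars sit in their trays. In the wrist view the plate (column 603) is centred on the rack (573–633), so I lower it in steps.

Call:
servo_tool([
  [[0, 0, -1], [0, 0, 0]],
  [[0, 0, -1.8], [0, 0, 0]],
  [[0, 0, -2.4], [0, 0, 0]],
  [[0, 0, -2.9], [0, 0, 0]],
  [[0, 0, -3.3], [0, 0, 0]],
  [[0, 0, -3.6], [0, 0, 0]],
  [[0, 0, -3.6], [0, 0, 0]],
  [[0, 0, -3.6], [0, 0, 0]],
])

```text
clock: 22.3
eef_pos: [0.437, -0.2338, 0.068]
tool_rot: [3.14, -0.09, 0.0]
contact_force: [-0.1, -0.3, -1.0]
width: 0.008
gripper_force: 30.0
```

Call:
servo_tool([
  [[0, 0, -0.3], [0, 0, 0]],
  [[0, 0, -0.6], [0, 0, 0]],
  [[0, 0, -0.9], [0, 0, 0]],
  [[0, 0, -1.2], [0, 0, 0]],
  [[0, 0, -1.5], [0, 0, 0]],
  [[0, 0, -1.7], [0, 0, 0]],
  [[0, 0, -1.7], [0, 0, 0]],
  [[0, 0, -1.7], [0, 0, 0]],
])

```text
clock: 23.1
eef_pos: [0.4369, -0.2337, 0.0509]
tool_rot: [-3.14, 0.09, 0.0]
contact_force: [-0.2, 0.9, -1.6]
width: 0.0077
gripper_force: 30.0
```

Call:
servo_tool([
  [[0, 0, -0.05], [0, 0, 0]],
  [[0, 0, -0.1], [0, 0, 0]],
  [[0, 0, -0.15], [0, 0, 0]],
  [[0, 0, -0.15], [0, 0, 0]],
])

```text
clock: 23.5
eef_pos: [0.437, -0.2338, 0.0498]
tool_rot: [3.14, -0.09, 0.001]
contact_force: [-0.5, 0.2, 9.0]
width: 0.0079
gripper_force: 30.0
```

Home on the base: z = 0.0498 with 9 N upward. I release and back away.

Call:
servo_tool([
  [[0, 0, 0], [0, 0, 0]],
  [[0, 0, 0], [0, 0, 0]],
  [[0, 0, 0], [0, 0, 0]],
  [[0, 0, 0], [0, 0, 0]],
  [[0, 0, 2], [0, 0, 0]],
  [[0, 0, 5], [0, 0, 0]],
  [[0, 0, 9], [0, 0, 0]],
  [[0, 0, 13], [0, 0, 0]],
  [[-2, -4, 15], [0, 0, 0]],
  [[-4, -8, 16], [0, 0, 0]],
  [[-6, -12, 16], [0, 0, 0]],
  [[-8, -16, 16], [0, 0, 0]],
], grip=4)

```text
clock: 24.7
eef_pos: [0.356, -0.3952, 0.2099]
tool_rot: [3.14, -0.089, 0.001]
contact_force: [0.8, -0.4, -1.5]
width: 0.0399
gripper_force: 0.0
```

Call:
servo_tool([
  [[-3, -5, 0], [0, 0, 0]],
  [[-6, -10, 0], [0, 0, 0]],
  [[-9, -15, 0], [0, 0, 0]],
  [[-9, -17, 0], [0, 0, 0]],
  [[-9, -17, 0], [0, 0, 0]],
  [[-9, -17, 0], [0, 0, 0]],
])

```text
clock: 25.3
eef_pos: [0.2663, -0.564, 0.2088]
tool_rot: [-3.139, 0.092, 0.0]
contact_force: [-0.2, 0.3, 0.1]
width: 0.0398
gripper_force: 0.0
```

```bash
python3 - <<'E'
from rig import arm
from fit import *
s=arm.camera("side");t=arm.camera("top")
o=np.zeros((600,800,3),np.uint8)
o[:,:450]=cv2.resize(s["frame"][100:360,160:385,::-1],(450,520+80),interpolation=cv2.INTER_CUBIC)
o[:300,450:]=cv2.resize(t["frame"][100:325,120:470,::-1],(350,300))
o[300:,450:]=cv2.resize(s["frame"][115:175,295:365,::-1],(350,300),interpolation=cv2.INTER_CUBIC)
cv2.imwrite("pics/end.png",o)
E
```

```text
(no output)
```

View pics/end.png

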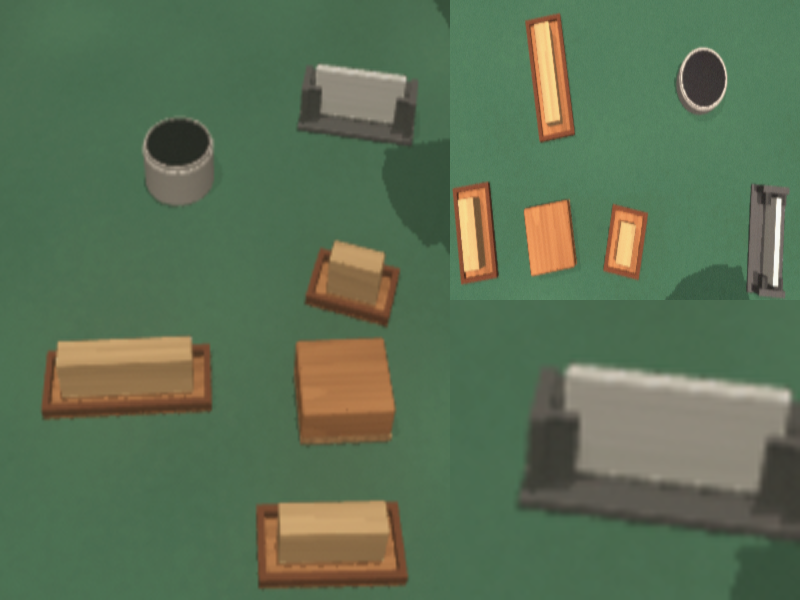

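The picture shows all three bars upright and centred in their trays, and the plate seated between both guides, with the block and tin unmoved. I'm handing in.

```bash
python3 -c "
from rig import arm
print(arm.sign_off())"
```

```text
the job is handed in; nothing more can be done
None
```

The job is handed in at about 25 s on the robot clock, with no verdict returned: the last picture shows the three bars upright in their matching trays, the plate fully down in the rack's guides, and the planer block and ink tin apparently unmoved.

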